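Set the plate easel's ledge to its mark and cam it tight

TASK

Set up the plate easel for the next photo: squeeze the sprung trigger against the fixed grip at the top of the mast so that the parked ledge comes off its catch and runs down, and let the trigger spring back. Then take the ledge's collar in the gripper from below the ledge, push it up the mast until the ledge's upper face is level with the set mark, and, holding it there, squeeze the cam lever fully closed against the collar. Finish while still gripping the collar over the closed lever, without letting go; do not shift the set mark, nor the white-lidded jar, kiln stilts, tile and brush lying close by.

Things in the scene. Friction and masses are not known exactly. Their poses are not given: they have to be found in the camera images.
- easel: plate easel fixed to the bench: flat dark steel foot, square aluminium mast (20 mm wide, 14 thick) rising at 40 degrees, a strut behind. Origin: underside of the foot; x level, the way the mast rises seen from above; y to the left of that; z up. In this frame the mast's centre line starts at (-104, 0, 45) mm and runs along (0.766, 0, 0.643); n, its face's normal, is (-0.643, 0, 0.766)
- grip_pad (a point): middle of the outer (-y) side of the fixed grip, at the mast's centre line in height, 232 mm up the mast. The grip is a black rubber bar in line with the mast at its top, 58 mm long, 18 mm wide across y, 20 mm thick along n. Squeeze it and the trigger together across y, from above
- trigger_pad (a point): middle of the outer (+y) side of the trigger's aluminium paddle beside the grip, 232 mm up the mast; paddle 20 mm tall along n, 6 thick, about 50 long along the mast. Across y from here to grip_pad: 39 mm released, about 31 mm squeezed home. It is hinged 32 mm farther down about n; its tooth, below the hinge on the outside, holds the parked ledge
- trigger (a joint): trigger angle, rad: 0 released (a spring brings it back), 0.26 squeezed home (about 8 N at the paddle); the ledge comes free at about 0.16.
- ledge (a joint): how far the ledge stands up the mast above its lowest rest, m: 0.09 parked on the catch (at the start), 0 at the lowest rest. It weighs about 0.36 kg and runs down the mast by its own weight (about 2.3 N) when nothing holds it and the cam lever is open
- collar (a point): centre of the black collar on which the ledge slides; axes: x up the mast, y the easel's y, z along n. Collar: x -24 to +18 mm, y -18 (outer face of its rubber cheek) to +15, z -12 to +12. Ledge: aluminium angle, y -85 to +85, its plate square to the mast at x 18 to 22, z -8 to 19, lip at z 16 to 19 on to x 31; fingers either side of the collar push up under it. 74 mm above the bench at the lowest rest
- ledge_line (a point): middle of the ledge's upper face, the face on which a plate will stand: 22 mm up the mast from collar and 8 mm out along n. This is what is brought level with the mark.
- mark_line (a point): middle of the set mark: the one flat dark bar right across the mast's face, 19 mm wide, 4 mm along the mast, 8 mm out from the centre line (the thin lines on one side are only a scale); the collar passes over it and may hide it while parked. It is 25 to 60 mm above where ledge_line rests at the bottom, and varies. When the ledge is level with it, ledge_line and mark_line coincide
- cheek: ribbed rubber cheek on the collar's -y side, 34 x 24 mm, flat outer face 18 mm from the mast's centre line; it gives up to 1 mm; carried by the ledge, origin as collar
- lever_tip (a point): point on the cam lever's outer face near its free edge, 36 mm from the pivot, at collar x -3 mm. Its y in the axes of collar is 41 mm fully open, 24 mm fully closed against its stop; the lever starts open or up to 0.08 rad from it, stays where it is left, and begins to clamp when its y is about 37 mm
- jar_honey: glaze jar with white lid, 57 mm across, 68 mm tall, origin at its underside; bystander
- stilt_1: three-armed kiln stilt, 44 x 39 x 16 mm, origin at its underside; bystander
- stilt_2: three-armed kiln stilt, 44 x 39 x 16 mm, origin at its underside; bystander
- glaze_tile_3: glaze test tile, green-glazed, 72 x 48 x 9 mm, lying flat; bystander
- brush_fan: glaze brush, 190 mm long along its y, 21 mm thick, lying; bystander
- cam_lever: polished aluminium cam lever on the collar's +y side, 26 mm long (collar x -16 to 10); origin on its pivot, a line along the mast at collar y 18, z -4; its free edge stands 40 mm from there along n. Open it leans 30 degrees outward (edge 43 mm from the mast's centre line, 61 mm over edge and cheek); closed it is parallel to n (42 mm over both). 4 to 8 N at the edge close it; past centre it stays shut and clamps

How it is judged (in metres and radians):
On the way, in this order (a step that is already met when the one before it is completed fails the run):
1. the trigger is squeezed (past 0.17 rad) (value of joint trigger above 0.17 rad), for 0.1 s.
2. the trigger has sprung back and the ledge has run down to its rest (value of joint trigger below 0.05 rad and value of joint ledge below 0.01 m), for 0.2 s.
3. the ledge is held level with the mark (within 6 mm) while the cam lever is still open (lever_tip beyond 32 mm) (distance between ledge_line and mark_line below 0.006 m and y of lever_tip in the frame of collar above 0.032 m), for 0.2 s.
4. the cam lever is closed (lever_tip within 26.5 mm) with the ledge level with the mark (within 6 mm) (y of lever_tip in the frame of collar below 0.0265 m and distance between ledge_line and mark_line below 0.006 m), for 0.2 s.
At the end, for the whole second after the job is handed in: Ledge's upper face within 6 mm of the set mark and still; cam lever closed (lever_tip's collar y under 26.5 mm; 24 is fully closed); trigger released; the fingers still grip the collar with over 2 N on the closed lever and over 2 N on the rubber cheek (all of step 4 and value of joint trigger below 0.05 rad and contact force between the fingers and cam_lever above 2 N and contact force between the fingers and cheek above 2 N and velocity of joint ledge between -0.01 and 0.01 m/s); the arm keeps its last pose, push and grip.
It fails at once if the set mark is shifted along the mast by more than 4 mm (distance of mark_line from where it was at the start of the episode above 0.004 m).
It fails at once if a bystander is shifted by more than 30 mm (distance of any of jar_honey, stilt_1, stilt_2, glaze_tile_3, brush_fan from where it was at the start of the episode above 0.03 m).
It also fails if it takes over 42 s, if anything falls off the work surface, if the arm or the gripper's body presses on something with over 40 N, if the wrist force passes 120 N, or if a joint passes its speed limit or range.

ROBOT

A 6-joint arm with a two-finger parallel gripper is mounted at the origin on a cart in front of the work surface, level with it; the furniture and walls round the work are solid. World frame = base frame: x ahead of the robot, y to its left, z up, the work surface at z = 0. Lengths are in m, angles in degrees, forces in N, time in s.
With the tool pointing down it reaches from about 0.4 to 0.825 m from the base axis. Payload 7 kg.
Tool frame: the origin (TCP) lies on the centre line of the jaws, within the pads' length; the fingertips stand 22 mm ahead of it and the grasp point (between the pads) lies 3 mm ahead of it; z points along the fingers, y is the line along which they close (so a half turn about z gives the same grasp; the last joint's range is limited). The gripper opens to 88 mm and grips with 3 to 60 N. Pads are 19 mm wide; open, the fingers measure 130 mm over their backs; the gripper's body (78 mm by 193 mm) begins 47 mm behind the grasp point.
Start: joints at [-49.67, 20.546, 0.682, 0, -70.136, -16.507], TCP at [0.273, -0.617, 0.221] pointing down, gripper open.
Joint ranges: [-176.03, 176.03], [-82.01, 121.73], [-58.28, 71.71], [-173.87, 95.51], [-174.79, -0.11], [-173.66, 173.66]. Speed limits (degrees/s): [136.94, 136.94, 172.46, 180, 180, 180].

INTERFACE

Orientations are given as [roll, pitch, yaw] about the fixed x, y, z axes, in that order (R = Rz(yaw) Ry(pitch) Rx(roll)).
In Python, from bench import bot gives the robot as it stands.
- The arm moves only by the tool step_arm, never from a script. Its arguments are lists of equal length, an entry for each row: "xyz": the shift along the tool's x, y, z in m, a list of three; "twist": the turn about the tool's z in rad. In form: {"xyz": [[dx, dy, dz], ...], "twist": [twist, ...]}. A call has 1 to 20 rows; each row is the pose to reach, as a shift and turn from the pose commanded when the call began, along the tool's axes at that moment; what a row does not reach only later rows make up. A row lasts 1/8 s, in which the tool goes at most 62.5 mm and 10.7 degrees, less where a joint would pass 70% of its speed; a pose out of reach is approached as far as the arm can. A call with a gripper value outside its range is refused whole. "hand" is the gripper command: -1 is shut, 1 is fully open, values between are in proportion, set as the call begins (left out, the last holds). The fingers move at their own pace and stop on an object; "squeeze" is the grip in N (left out, the last holds). Time passes only in rows, so rows that repeat a pose let the fingers close. It gives the time, the measured TCP pose, the force, the opening and the grip force at its end, in the units of the state.
- bot.read_state(): the state, without advancing time (a new reading comes with each control period).
- bot.capture(name): name is "scene" or "top"; returns a dict with "img" (480x640x3 uint8, red, green, blue), "z_map" (480x640 float32, m along the optical axis (not along the pixel's ray), 0 where there is no reading), "fx", "fy", "cx", "cy" (pixels), "T" (4x4, takes a point from camera to world coordinates). Camera axes: x right, y up, looking along -z (the intrinsics and any distortion apply to the point x, -y, -z); pixel columns grow to the right and rows downward; lengths in m; the calibration is good to about 2 mm. A picture is of the moment at which its call begins.
- bot.hand_in(): hands the job in; it is judged then, once.
The state is a dict: "time": time; "joints": joint angles; "dq": joint speeds; "joint_torque": joint torques, N m; "eef_pos": TCP position; "ee_rot": TCP orientation; "contact_force": force on the tool from outside, world axes, zero at the start; "wrist_torque": the same for the moment, N m; "opening": finger opening in m; "grip_force": force on a finger pad.
Only numpy, scipy, OpenCV 4.12 (cv2) and the standard library are available. Lean on these libraries where they do the work, as an engineer would, in place of code of your own. Each camera call takes 0.05 s, during which the arm holds its last target. There are 200 camera calls.

## Working session

There is one attempt and no reset: what is moved stays moved. The work goes in short steps, Python scripts to look and compute and a tool call to move; the robot and the scene stay as the last step left them, time stands still between calls to the robot, and variables do not carry over. Pictures are saved under pics/ and viewed, at most 10 in all, crops included, and the job is handed in when it is done.

Besides the shell and the picture viewer there is one more tool, called after "Call:" as name(argument=value, ...) on one line, values as JSON. step_arm: Moves the arm, as the interface text tells. Its arguments: {"type":"object","properties":{"xyz":{"type":"array","items":{"type":"array","items":{"type":"number"}}},"twist":{"type":"array","items":{"type":"number"}},"hand":{"type":"number"},"squeeze":{"type":"number"}},"required":["xyz","twist"]}

```bash
mkdir -p pics; ls; python3 - <<'E'
from bench import bot
import cv2,numpy as np
for n in("scene","top"):
    c=bot.capture(n); cv2.imwrite(f"pics/{n}0.png",c["img"][:,:,::-1]); np.savez(f"{n}0.npz",**c)
    print(n,c["fx"],c["fy"],c["cx"],c["cy"],np.round(c["T"],3).tolist(),(c["z_map"]>0).mean(),[k for k in c])
print(bot.read_state())
E
```

```text
pics
scene 544.9904337407016 544.9904337407016 323.6488012620912 241.900886756528 [[-0.907, 0.213, -0.364, 0.254], [-0.422, -0.458, 0.782, 0.293], [-0.0, 0.863, 0.505, 0.598], [0.0, 0.0, 0.0, 1.0]] 0.9814518229166667 ['img', 'z_map', 'fx', 'fy', 'cx', 'cy', 'T']
top 514.8054017895905 514.8054017895905 311.1898651760834 243.83436334110618 [[0.007, 0.991, -0.135, 0.469], [-1.0, 0.008, 0.008, -0.394], [0.009, 0.135, 0.991, 0.966], [0.0, 0.0, 0.0, 1.0]] 0.9959993489583333 ['img', 'z_map', 'fx', 'fy', 'cx', 'cy', 'T']
{'time': 0.1, 'joints': array([-4.96694533e+01,  2.05872011e+01,  6.39205567e-01, -1.56245228e-02,
       -7.01366411e+01, -1.65067220e+01]), 'dq': array([-0.03347522, -0.17071102,  0.06839486,  0.10511355, -0.01141704,
        0.08457774]), 'joint_torque': array([-1.92548709e-03, -5.84164059e+01,  2.93750435e+01,  7.01545626e+00,
        1.01761168e-02, -6.42969667e-05]), 'eef_pos': array([ 0.27243118, -0.61709613,  0.22042589]), 'ee_rot': array([ 1.79914678e+02, -9.96601013e-03, -1.56181488e+02]), 'contact_force': array([-0.4279433 ,  0.21827018,  0.64937948]), 'wrist_torque': array([0.011333  , 0.02385001, 0.0553103 ]), 'grip_force': 0.0, 'opening': 0.08772033185912133}
```

View pics/scene0.png

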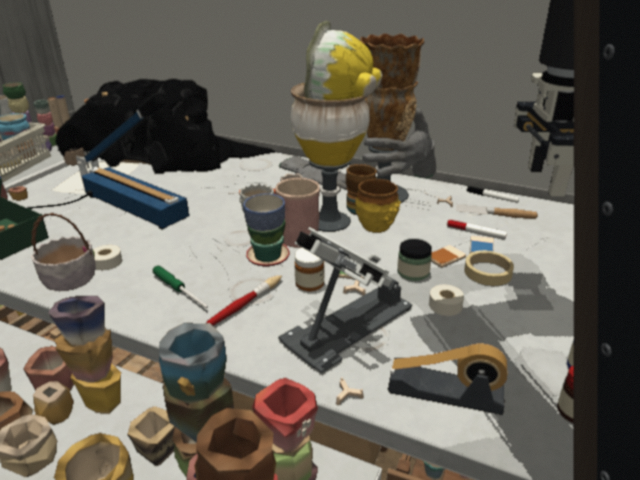

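View pics/top0.png

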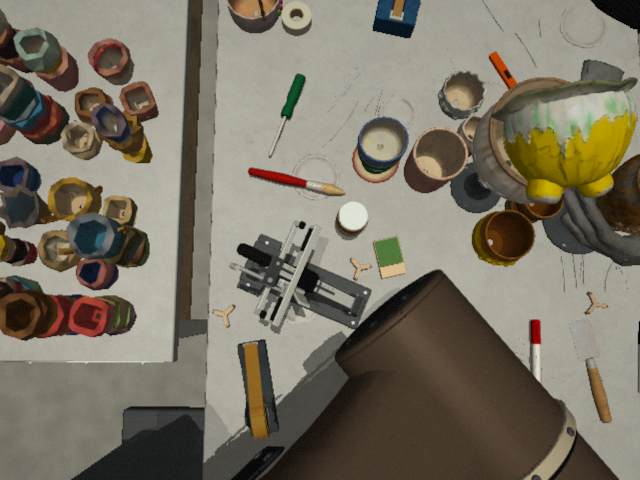

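```bash
python3 - <<'E'
import cv2,numpy as np
a=cv2.imread("pics/top0.png")[215:335,220:380]; b=cv2.imread("pics/scene0.png")[220:370,270:420]
a=cv2.resize(a,None,fx=5,fy=5,interpolation=cv2.INTER_CUBIC)
cv2.imwrite("pics/ct.png",a); cv2.imwrite("pics/cs.png",cv2.resize(b,None,fx=4,fy=4,interpolation=cv2.INTER_CUBIC))
E
```

```text
(no output)
```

View pics/ct.png

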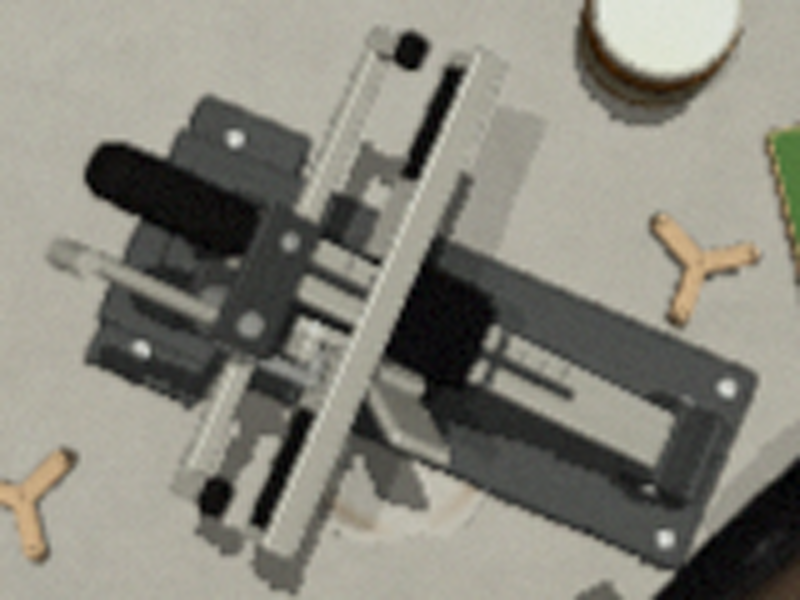

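View pics/cs.png

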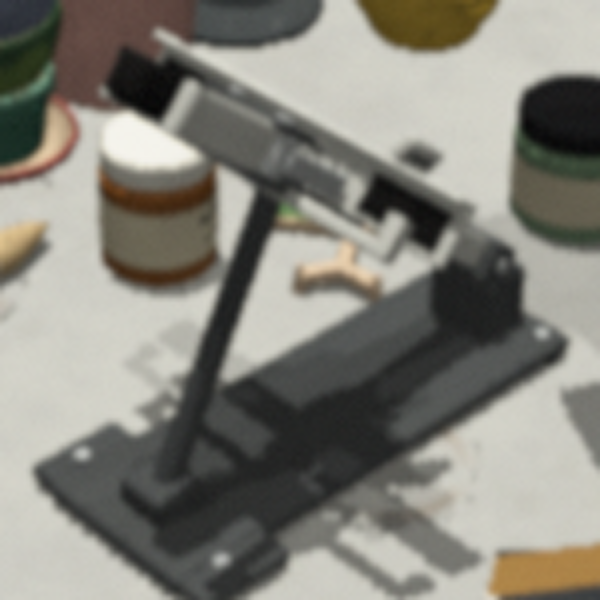

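```bash
cat > h.py <<'E'
import numpy as np,cv2
def pts(c):
    v,u=np.mgrid[0:480,0:640]; z=c["z_map"]
    P=np.stack([(u-c["cx"])/c["fx"]*z,-(v-c["cy"])/c["fy"]*z,-z,np.ones_like(z)],-1)
    return (P@np.asarray(c["T"]).T)[...,:3]
def proj(c,p):
    q=np.linalg.inv(c["T"])@np.append(p,1); return np.array([c["cx"]-c["fx"]*q[0]/q[2],c["cy"]+c["fy"]*q[1]/q[2]])
def ray(c,u,v):
    d=np.array([(u-c["cx"])/c["fx"],-(v-c["cy"])/c["fy"],-1]); T=np.asarray(c["T"]); return T[:3,3],T[:3,:3]@d
A=np.array([.766,0,.643]);N=np.array([-.643,0,.766])
E
python3 - <<'E'
from h import *
c=np.load("top0.npz"); P=pts(c); img=c["img"].astype(int); m=np.zeros((480,640),bool); m[215:335,225:372]=1
g=img.mean(2); ok=c["z_map"]>0
def rep(n,mm):
    n_,l,st,ce=cv2.connectedComponentsWithStats(mm.astype(np.uint8)); 
    for i in np.argsort(-st[1:,4])[:3]+1:
        q=P[l==i]; r=cv2.minAreaRect((q[:,:2]*1000).astype(np.float32)); print(n,st[i],np.round(ce[i]),"rect",np.round(r[0],1),np.round(r[1],1),round(r[2],1),"z",np.round(np.percentile(q[:,2],[5,50,95]),4))
rep("foot",m&ok&(g<110)&(P[...,2]<.03)&(P[...,2]>.004))
rep("ledge",m&ok&(g>100)&(P[...,2]>.13)&(P[...,2]<.185))
rep("grip",m&ok&(g<40)&(P[...,2]>.17))
rep("high",m&ok&(P[...,2]>.17))
for uv in [(250,252),(262,258),(236,267),(305,227),(300,275),(330,290),(340,293),(268,297),(298,222)]: print(uv,np.round(P[uv[1],uv[0]],3),img[uv[1],uv[0]])
E
```

```text
foot [ 290  262   81   67 1695] [334. 297.] rect [ 503.2 -438.9] [132.3  81.1] 66.8 z [0.0072 0.0101 0.013 ]
foot [237 271  29  25 381] [250. 284.] rect [ 523.5 -291. ] [51.4 30.2] 67.4 z [0.0065 0.0096 0.0127]
foot [254 234  28  23 366] [268. 245.] rect [ 596.2 -321.7] [51.  29.6] 68.0 z [0.0064 0.0097 0.0125]
ledge [ 268  225   53  102 1310] [294. 278.] rect [ 531.  -374.2] [ 61.3 167.4] 82.4 z [0.142  0.1596 0.1658]
ledge [279 221  22  39 228] [289. 239.] rect [ 585.2 -365.2] [10.6 68.3] 67.9 z [0.1503 0.1537 0.1602]
ledge [255 286  16  29 165] [262. 300.] rect [ 490.2 -324.7] [ 9.8 45.4] 69.5 z [0.15   0.1538 0.1596]
grip [237 244  35  23 412] [255. 255.] rect [ 555.4 -314.6] [50.1 20.3] 70.8 z [0.1867 0.2051 0.2183]
grip [351 314  21  21 231] [364. 327.] rect [ 460.4 -435.1] [ 4.6 21.3] 40.8 z [0.5919 0.622  0.6401]
grip [255 278   3   2   3] [256. 279.] rect [ 521.9 -315.8] [3.3 0.7] 64.4 z [0.1702 0.1706 0.1714]
high [ 229  243   56   44 1061] [260. 264.] rect [ 543.7 -319. ] [69.8 46.9] 66.2 z [0.1743 0.1909 0.2172]
high [351 314  21  21 247] [364. 327.] rect [ 460.4 -435.1] [ 4.6 21.3] 40.8 z [0.588  0.6203 0.6399]
high [301 224   1   1   1] [301. 224.] rect [ 608.3 -384.6] [0. 0.] 0.0 z [0.1703 0.1703 0.1703]
(250, 252) [ 0.559 -0.31   0.21 ] [22 20 18]
(262, 258) [ 0.552 -0.327  0.195] [24 20 18]
(236, 267) [ 0.535 -0.291  0.22 ] [175 170 159]
(305, 227) [ 0.633 -0.39  -0.001] [169 167 157]
(300, 275) [ 0.529 -0.384  0.159] [148 147 134]
(330, 290) [ 0.509 -0.434  0.094] [147 145 134]
(340, 293) [ 0.505 -0.451  0.082] [167 165 151]
(268, 297) [ 0.499 -0.322 -0.003] [97 99 91]
(298, 222) [ 0.613 -0.38   0.161] [149 150 140]
```

```bash
python3 - <<'E'
from h import *
c=np.load("top0.npz"); P=pts(c); g=c["img"].mean(2); ok=c["z_map"]>0
def comp(mm,seed=None):
    n,l,st,_=cv2.connectedComponentsWithStats(mm.astype(np.uint8)); return l==1+np.argmax(st[1:,4])
W=np.zeros((480,640),bool); W[215:335,225:372]=1
L=comp(W&ok&(g>100)&(P[...,2]>.152)&(P[...,2]<.175)&(np.indices(g.shape)[1]>0)&(P[...,0]*0.375-0.927*-P[...,1]<10))
def line(q):
    vx,vy,x,y=cv2.fitLine((q[:,:2]).astype(np.float32),cv2.DIST_HUBER,0,.01,.01).ravel(); return np.degrees(np.arctan2(vy,vx)),x,y
q=P[L]; print("ledge",len(q),line(q))
M=comp(W&ok&(g>90)&(P[...,2]>.05)&(P[...,2]<.105)); q2=P[M]; print("mast",len(q2),line(q2))
F=W&ok&(g<110)&(P[...,2]<.03)&(P[...,2]>.005); q3=P[F]; r=cv2.minAreaRect((q3[:,:2]*1000).astype(np.float32)); print("foot",r)
yaw=np.radians(67.5); ex=np.array([np.cos(yaw),np.sin(yaw)]); ey=np.array([-ex[1],ex[0]])
for n,q in (("ledge",q),("mast",q2),("foot",q3),("grip",P[comp(W&ok&(g<40)&(P[...,2]>.17))])):
    a,b=q[:,:2]@ex,q[:,:2]@ey; print(n,"x",np.round(np.percentile(a,[0,2,50,98,100]),4),"y",np.round(np.percentile(b,[0,2,50,98,100]),4),"z",np.round(np.percentile(q[:,2],[2,50,98]),4))
    if n!="foot":
        # n-plane/height offset: x - z relations
        print("  x - z/tan40 med",np.median(a-q[:,2]*.766/.643))
E
```

```text
ledge 891 (np.float32(-23.820082), np.float32(0.52234143), np.float32(-0.37421235))
mast 391 (np.float32(-89.611465), np.float32(0.63206816), np.float32(-0.47540766))
foot ((546.9684448242188, -380.4786376953125), (263.83441162109375, 204.95310974121094), 89.50532531738281)
ledge x [-0.153  -0.1523 -0.1463 -0.1239 -0.1211] y [-0.7187 -0.7145 -0.6317 -0.553  -0.5494] z [0.1541 0.1616 0.1667]
  x - z/tan40 med -0.3394275210787384
mast x [-0.2212 -0.2186 -0.1982 -0.1718 -0.1685] y [-0.787  -0.7837 -0.7657 -0.7511 -0.7497] z [0.0593 0.067  0.0706]
  x - z/tan40 med -0.277761932848381
foot x [-0.2794 -0.2761 -0.1878 -0.0473 -0.0428] y [-0.771  -0.7486 -0.6245 -0.5831 -0.5072] z [0.0062 0.01   0.0217]
grip x [-0.1032 -0.1021 -0.0803 -0.0556 -0.0531] y [-0.6448 -0.6433 -0.6342 -0.6261 -0.6241] z [0.1839 0.2051 0.2194]
  x - z/tan40 med -0.32421005545013687
```

Call:
step_arm(xyz=[[0,0,-0.025],[-0.03,0.013,-0.05],[-0.07,0.031,-0.05],[-0.11,0.049,-0.05],[-0.15,0.066,-0.05],[-0.19,0.084,-0.05],[-0.23,0.102,-0.05],[-0.27,0.12,-0.05],[-0.31,0.137,-0.05],[-0.345,0.153,-0.05],[-0.37,0.164,-0.05],[-0.379,0.168,-0.05],[-0.379,0.168,-0.05],[-0.379,0.168,-0.05]], twist=[0,-0.06,-0.14,-0.22,-0.3,-0.38,-0.46,-0.54,-0.62,-0.69,-0.74,-0.763,-0.763,-0.763], hand=1)

```text
time: 1.85
eef_pos: [0.5509, -0.3113, 0.2712]
ee_rot: [180.0, -0.0, -112.5]
contact_force: [0.4, -0.0, 0.4]
opening: 0.0876
grip_force: 0.0
```

```bash
python3 - <<'E'
from bench import bot
from h import *
c=bot.capture("scene"); cv2.imwrite("pics/s1.png",cv2.resize(c["img"][150:390,220:460,::-1],None,fx=2.5,fy=2.5,interpolation=cv2.INTER_CUBIC))
s=bot.read_state(); print(s["time"],s["eef_pos"],s["ee_rot"],s["contact_force"],s["opening"],s["joints"])
E
```

```text
1.9 [ 0.55084042 -0.31139771  0.27130272] [ 1.79994705e+02 -3.89784559e-03 -1.12540310e+02] [ 0.18885649 -1.09777426 -0.47421819] 0.08745938224267866 [-1.18335760e+01  1.50887586e+01 -5.56625422e-01  2.95576592e-03
 -7.43605426e+01 -1.07075312e+01]
```

View pics/s1.png

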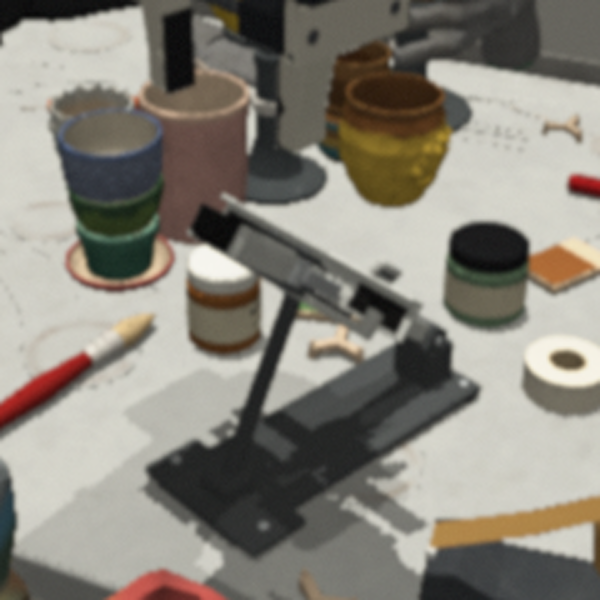

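Call:
step_arm(xyz=[[0,-0.002,0.01],[0,-0.002,0.025],[0,-0.002,0.04],[0,-0.002,0.053],[0,-0.002,0.063],[0,-0.002,0.068],[0,-0.002,0.068]], twist=[0,0,0,0,0,0,0])

```text
time: 2.78
eef_pos: [0.5533, -0.3115, 0.2031]
ee_rot: [180.0, -0.0, -112.5]
contact_force: [-0.7, 0.2, 0.7]
opening: 0.0879
grip_force: 0.0
```

Call:
step_arm(xyz=[[0,0,0],[0,0,0],[0,0,0],[0,0,0],[0,0,0],[0,0,0],[0,0,0],[0,0,0]], twist=[0,0,0,0,0,0,0,0], hand=-1, squeeze=15)

```text
time: 3.78
eef_pos: [0.5533, -0.3117, 0.2029]
ee_rot: [180.0, -0.0, -112.5]
contact_force: [-0.7, -1.4, -2.1]
opening: 0.0258
grip_force: 14.2
```

```bash
python3 - <<'E'
from bench import bot
from h import *
c=bot.capture("scene"); cv2.imwrite("pics/s2.png",cv2.resize(c["img"][190:370,260:460,::-1],None,fx=3,fy=3,interpolation=cv2.INTER_CUBIC))
s=bot.read_state(); print(s["opening"],s["grip_force"],s["contact_force"])
E
```

```text
0.02555324532834376 14.22138359863311 [-0.53974145 -1.51417502 -2.50364576]
```

View pics/s2.png

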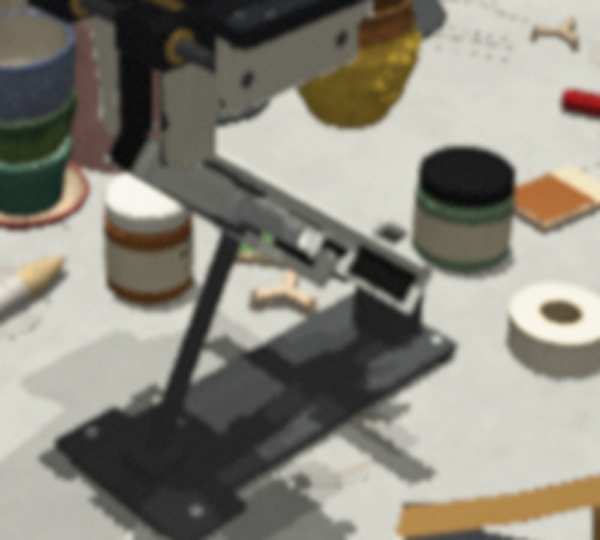

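Call:
step_arm(xyz=[[0,0,0],[0,0,0],[0,0,0],[0,0,0],[0,0,-0.01],[0,0,-0.03],[0,0,-0.055],[0.02,0,-0.075],[0.05,0,-0.08],[0.09,0,-0.08],[0.12,0,-0.08],[0.15,0,-0.08],[0.18,0,-0.08],[0.21,0,-0.08],[0.24,0,-0.08],[0.25,0,-0.08]], twist=[0,0,0,0,0,0,0,0,0,0,0,0,0,0,0,0], hand=1)

```text
time: 5.82
eef_pos: [0.4574, -0.5443, 0.284]
ee_rot: [-179.9, -0.0, -112.5]
contact_force: [-0.2, -0.1, -0.0]
opening: 0.0875
grip_force: 0.0
```

```bash
python3 - <<'E'
from bench import bot
from h import *
for n in("top","scene"):
    c=bot.capture(n); np.savez(f"{n}3.npz",**c)
    if n=="top": a=c["img"][215:335,220:380,::-1]
    else: b=c["img"][230:350,300:460,::-1]
f=lambda x:cv2.resize(x,(640,480),interpolation=cv2.INTER_CUBIC)
cv2.imwrite("pics/t3.png",cv2.resize(np.vstack([a,b]),None,fx=2.5*1,fy=2.5,interpolation=cv2.INTER_CUBIC))
cv2.imwrite("pics/t3a.png",cv2.resize(a,None,fx=5,fy=5,interpolation=cv2.INTER_CUBIC))
s=bot.read_state(); print(s["time"],s["eef_pos"],s["ee_rot"],s["opening"])
E
```

```text
5.925 [ 0.45765214 -0.5434579   0.2836996 ] [-1.79950111e+02 -2.36087561e-02 -1.12529293e+02] 0.08747764567530063
```

View pics/t3a.png

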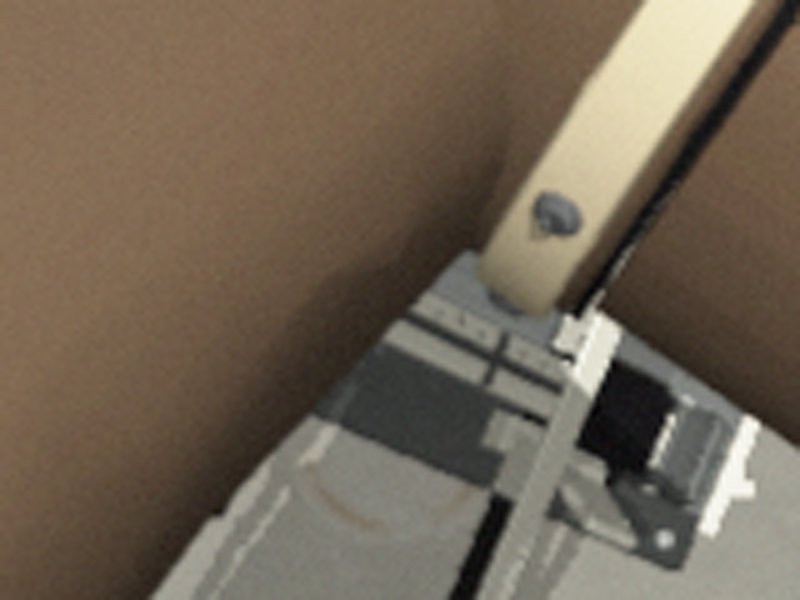

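```bash
cat >> h.py <<'E'
yaw=np.radians(67.5); R=np.array([[np.cos(yaw),-np.sin(yaw),0],[np.sin(yaw),np.cos(yaw),0],[0,0,1]])
O=R@np.array([-.152,-.634,0])
def san(p):  # world -> (s,y,n)
    q=(np.asarray(p)-O)@R-np.array([-.104,0,.045]); return np.stack([q@A,q[...,1],q@N],-1)
def w(s,y,n): return O+R@(np.array([-.104,y,.045])+s*A+n*N)
E
python3 - <<'E'
from h import *
c=np.load("top3.npz"); P=pts(c); Q=san(P)*1000; g=c["img"].mean(2)
# dark profile along mast face
d0,d=ray(c,318.6,286.6); best=None
nn=R@N; p0=w(0,0,.008); t=((p0-d0)@nn)/(d@nn); print("mark click",san(d0+t*d)*1000)
for y in (-6,-3,0,3,6):
    prof=[]
    for s in range(80,124):
        u,v=proj(c,w(s/1e3,y/1e3,.008)); prof.append(cv2.getRectSubPix(g.astype(np.float32),(1,1),(u,v))[0,0])
    print(y,np.round(prof).astype(int).tolist())
for n,mm in (("lip",(g>130)&(Q[...,2]>12)&(Q[...,2]<24)&(Q[...,0]>45)&(Q[...,0]<90)&(abs(Q[...,1])<95)),("mastface",(g>120)&(abs(Q[...,1])<8)&(Q[...,0]>85)&(Q[...,0]<125)&(abs(Q[...,2]-8)<8))):
    q=Q[mm]; print(n,len(q),np.round(np.percentile(q,[2,25,50,75,98],axis=0),1).tolist())
c=np.load("scene3.npz");P=pts(c); Q=san(P)*1000; g=c["img"].mean(2)
for n,mm in (("lip",(g>90)&(Q[...,2]>12)&(Q[...,2]<24)&(Q[...,0]>45)&(Q[...,0]<90)&(abs(Q[...,1])<95)),("mastface",(g>100)&(abs(Q[...,1])<8)&(Q[...,0]>85)&(Q[...,0]<165)&(abs(Q[...,2]-8)<8))):
    q=Q[mm]; print(n,len(q),np.round(np.percentile(q,[2,25,50,75,98],axis=0),1).tolist() if len(q) else 0)
E
```

```text
mark click [98.19548774  1.20129561  8.00164   ]
-6 [136, 137, 135, 135, 135, 133, 129, 126, 126, 128, 132, 135, 134, 133, 132, 113, 93, 77, 69, 68, 91, 114, 125, 132, 136, 136, 137, 130, 128, 132, 135, 137, 136, 136, 135, 134, 127, 117, 111, 118, 124, 129, 133, 135]
-3 [129, 128, 128, 130, 134, 136, 128, 121, 119, 125, 132, 128, 128, 124, 118, 107, 86, 66, 63, 69, 84, 103, 121, 127, 135, 133, 125, 119, 120, 126, 127, 129, 130, 131, 136, 131, 127, 126, 130, 133, 130, 129, 128, 131]
0 [66, 66, 64, 61, 64, 66, 65, 62, 57, 60, 63, 65, 62, 57, 58, 56, 54, 52, 49, 52, 57, 61, 64, 67, 68, 68, 69, 67, 65, 65, 64, 62, 57, 59, 64, 66, 65, 62, 62, 63, 64, 62, 60, 62]
3 [91, 97, 96, 91, 88, 90, 96, 97, 93, 90, 91, 97, 98, 96, 92, 81, 73, 64, 56, 58, 70, 82, 86, 87, 86, 88, 92, 92, 91, 88, 87, 90, 91, 91, 89, 89, 91, 92, 91, 92, 96, 96, 95, 95]
6 [135, 135, 136, 137, 137, 136, 134, 133, 133, 134, 134, 134, 135, 134, 131, 118, 93, 72, 70, 73, 91, 111, 126, 131, 135, 136, 135, 134, 133, 133, 132, 132, 132, 133, 134, 134, 134, 133, 133, 132, 132, 133, 135, 136]
lip 384 [[58.2, -24.5, 17.1], [65.7, -0.9, 18.7], [69.0, 30.1, 19.5], [71.8, 56.9, 20.3], [75.0, 82.4, 22.2]]
mastface 93 [[85.3, -7.8, 5.0], [92.4, -5.4, 6.9], [107.2, -2.5, 7.7], [115.9, 5.8, 8.5], [124.4, 7.7, 9.7]]
lip 377 [[62.5, -78.8, 12.4], [64.9, -28.3, 15.9], [66.3, 6.3, 17.8], [73.5, 38.0, 19.7], [76.0, 84.8, 21.7]]
mastface 1 [[128.9, 7.8, 9.5], [128.9, 7.8, 9.5], [128.9, 7.8, 9.5], [128.9, 7.8, 9.5], [128.9, 7.8, 9.5]]
```

Call:
step_arm(xyz=[[-0.02,0.001,0],[-0.05,0.001,0.01],[-0.075,0.001,0.03],[-0.0875,0.001,0.06],[-0.0875,0.001,0.09],[-0.0875,0.001,0.12],[-0.0875,0.001,0.145],[-0.0875,0.001,0.165],[-0.0875,0.001,0.18],[-0.0875,0.001,0.19],[-0.0875,0.001,0.2],[-0.0875,0.001,0.206],[-0.0875,0.001,0.206]], twist=[0,0,0,0,0,0,0,0,0,0,0,0,0], hand=1)

```text
time: 7.55
eef_pos: [0.4901, -0.4613, 0.077]
ee_rot: [180.0, 0.0, -112.5]
contact_force: [0.3, 0.4, 0.3]
opening: 0.0876
grip_force: 0.0
```

```bash
cat > look.py <<'E'
import sys
from bench import bot
from h import *
c=bot.capture("scene"); P=pts(c);Q=san(P)*1000; g=c["img"].mean(2)
np.savez("last.npz",**c)
cv2.imwrite(f"pics/{sys.argv[1]}.png",cv2.resize(c["img"][230:350,300:460,::-1],None,fx=5,fy=5,interpolation=cv2.INTER_CUBIC))
mm=(g>90)&(Q[...,2]>12)&(Q[...,2]<23)&(Q[...,0]>40)&(Q[...,0]<140)&(abs(Q[...,1])<90)
q=Q[mm]; print("lip",len(q),np.round(np.percentile(q[:,0],[2,10,25,50,75,90,98]),1))
s=bot.read_state(); e=(s["eef_pos"]-O)@R; print(s["time"],"easel tcp",np.round(e*1000,1),"F",np.round(s["contact_force"]@R,1),s["opening"],s["grip_force"])
E
python3 look.py s4
```

```text
lip 428 [51.4 63.3 64.5 66.1 73.4 74.8 76.4]
7.6 easel tcp [-86.6   4.4  77.4] F [-0.   0.3  0.3] 0.08767325714361052 0.0
```

View pics/s4.png

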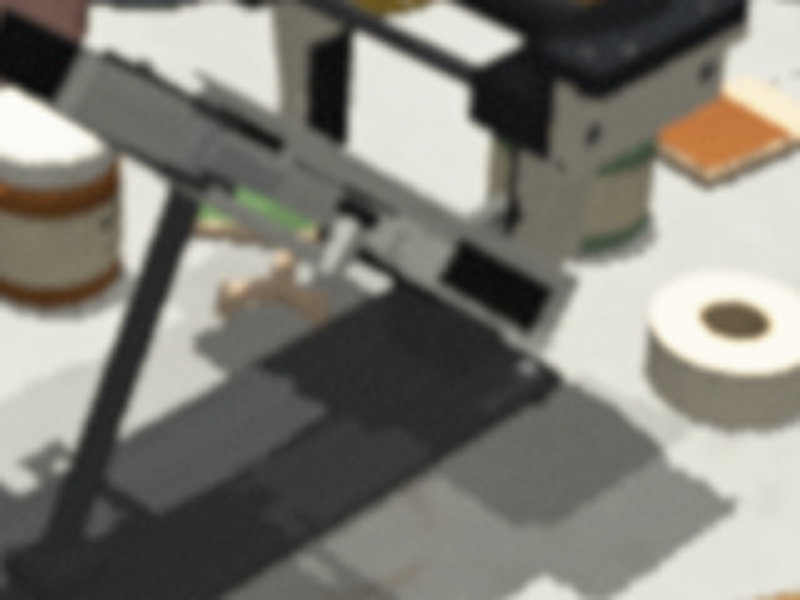

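Call:
step_arm(xyz=[[-0.003,-0.001,0],[-0.007,-0.001,-0.001],[-0.01,-0.001,-0.003],[-0.013,-0.001,-0.005],[-0.017,-0.001,-0.008],[-0.021,-0.001,-0.012],[-0.025,-0.001,-0.015],[-0.027,-0.001,-0.017],[-0.027,-0.001,-0.017]], twist=[0,0,0,0,0,0,0,0,0])

```text
time: 8.72
eef_pos: [0.5018, -0.4375, 0.0955]
ee_rot: [-179.9, -0.1, -112.5]
contact_force: [-2.6, -5.4, 3.7]
opening: 0.0876
grip_force: 3.0
```

```bash
python3 look.py s5
```

```text
lip 436 [ 82.1  91.4  92.7  94.1 101.3 102.9 104.3]
8.775 easel tcp [-60.3   2.9  95.4] F [-5.9  0.4  3.5] 0.08733486160927907 3.081619062140817
```

Call:
step_arm(xyz=[[-0.001,0,-0.001],[-0.002,0,-0.002],[-0.003,0,-0.002],[-0.003,0,-0.002],[-0.003,0,-0.002],[-0.003,0,-0.002],[-0.003,0,-0.002]], twist=[0,0,0,0,0,0,0])

```text
time: 9.65
eef_pos: [0.5029, -0.4351, 0.0973]
ee_rot: [-179.9, -0.1, -112.5]
contact_force: [-3.3, -4.6, 5.4]
opening: 0.0879
grip_force: 4.0
```

```bash
python3 look.py s6; python3 - <<'E'
from bench import bot
from h import *
c=bot.capture("top"); np.savez("top6.npz",**c); cv2.imwrite("pics/t6.png",cv2.resize(c["img"][235:335,260:380,::-1],None,fx=4,fy=4,interpolation=cv2.INTER_CUBIC))
a=cv2.imread("pics/t6.png"); b=cv2.imread("pics/s6.png")
b=cv2.resize(b[0:450],(480,270)); a=cv2.resize(a,(480,400))[:330]; cv2.imwrite("pics/m6.png",np.vstack([a,b]))
E
```

```text
lip 433 [ 83.6  94.7  96.1  97.5 104.5 106.4 107.5]
9.7 easel tcp [-57.5   2.9  97.3] F [-6.3  0.3  3.5] 0.08766087910412565 4.010872590442887
```

View pics/m6.png

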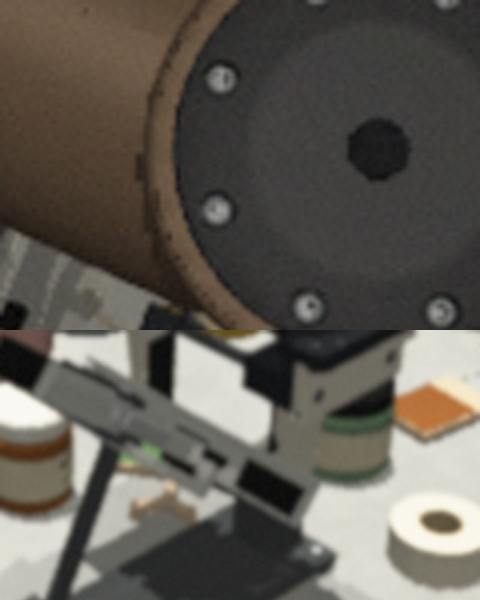

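Call:
step_arm(xyz=[[0,0,0],[0,0,0],[0,0,0],[0,0,0],[0,0,0],[0,0,0],[0,0,0],[0,0,0],[0,0,0],[0,0,0]], twist=[0,0,0,0,0,0,0,0,0,0], hand=-1, squeeze=30)

```text
time: 11.0
eef_pos: [0.501, -0.4342, 0.0968]
ee_rot: [179.9, -0.1, -112.5]
contact_force: [-7.4, -3.3, 5.9]
opening: 0.0403
grip_force: 31.1
```

```bash
python3 look.py s7
```

```text
lip 430 [ 91.8  95.2  96.4  97.6 104.7 106.3 107.7]
11.05 easel tcp [-57.4   5.   96.8] F [-5.7  6.   6.4] 0.03978688695445071 31.1236247071065
```

View pics/s7.png

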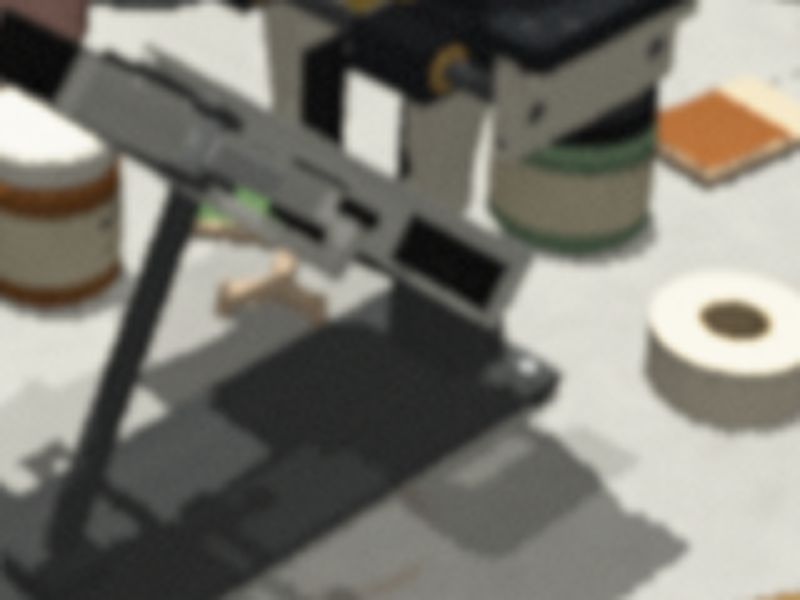

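```bash
python3 -c "
from bench import bot
print(bot.hand_in())"
```

```text
the job is handed in; nothing more can be done
None
```

I handed the job in at about 11 s of the 42 s allowed, with the gripper still holding the collar over the cam lever; no verdict came back. At hand-in the ledge was about 31 mm up, against 31.2 mm measured to the mark. The fingers had closed to 40 mm at 31 N, which fits a fully closed lever. I judged the trigger's release and the lever from the gripper opening and the images, since no joint readings are given.

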